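# Pin the hold-down strap over the filter cartridge

### The job

Secure the filter cartridge in its blue clamp: swing the yellow strap down over it until the strap's end sits between the two ears of the steel fork, then take the red-headed pin from its black rest and push it through the fork and strap holes until its head sits fully home against the fork. The fork is adjustable and has just been re-set, so find where its holes really are; work the pin in gently, never ramming it against the clamp, and leave the other things on the bench where they are.

Things in the scene. Friction and masses are not known exactly. Their poses are not given: they have to be found in the camera images.
- clamp: Fixed clamp. Origin: bench level under the middle of its blue base (240 x 130 x 10); x points from strap hinge to fork. A white filter cartridge (dia. 60, 210 long, top 72 above the bench) lies along y through the middle. At the +x end stands the steel fork: two upright ears, each 44 long in x, 8 thick, filling y = -18..-10 and 10..18, tops 116 above the bench; open from above.
- fork_mid (a point): Nominal place of the fork: middle of its setting range, midway between the ears, at hole height (100 above the bench); axes as the clamp's. The fork is locked up to 12 either way of this along x, a different amount each time, NOT reported: feel or look for it. Each ear has one round hole along y, dia. 13.5, in the middle of its 44 length. Ears' outer faces at y = +-18. Pin fits from either side.
- strap_hinge (a point): On the strap's hinge axis (along the clamp's y), 100 above the bench, 150 from fork_mid; axes as the clamp's. The two hinge cheeks beside it reach y = +-18 and 114 above the bench.
- strap (a joint): Angle of the yellow strap, rad: 0 = level; grows as it swings up and back. Stiff hinge, stays where left; 2 to 4 N near the end moves it. Lower stop at -0.010. Bar 12 thick (top face 6 above the hinge plane), 16 wide, 30 wide from 33 to 117 out from the hinge, rubber pad beneath.
- lug_slot (a point): Middle of the slot in the lug at the strap's end, 150 from the hinge axis; x along the strap away from the hinge, y through the slot. Slot 38 long in x, 14 high; lug 56 long, 30 high, 16 thick in y. With the strap at its stop the slot is 1.5 below the fork's holes: the pin's tapered nose lifts it.
- pin: Loose steel pin, 80 g, lying level in the rest. Origin: on its axis at the underside of the head. Shank along +y: dia. 12 from y = 0 to 52, then a nose tapering to dia. 8 at y = 62. Red round head, dia. 22, y = -8 to 0.
- pin_mid (a point): Point on the pin's axis 18 from the underside of the head (y = 18 in the pin's frame, same axes); when the head is home it lies midway between the fork's ears.
- pin_rest: Fixed black pin rest, base 70 x 100 x 8; origin at its underside's centre. Holds the pin along its y, axis 45 above the bench, head underside at y = -30, nose to +y. One support (34 wide in x, 46 high) is under the head's rear at y = -39..-33, the other (24 wide, 47 high) under the shank at y = 12..20; between them the shank is free.
- glue: Bystander: white bottle with orange cap, dia. 52, 130 high, loose, upright; origin at its underside.
- jar: Bystander: white jar with blue lid, dia. 60, 70 high, loose, upright; origin at its underside.
- bench_cap: Bystander: loose cream filter end cap (ring, dia. 60, 16 high) lying flat; origin at its underside's centre.
Mind the look-alikes: they are no part of the job. Of the things like the pin, leave any that is green, pink or purple; of the rest the larger one is meant.

How it is judged:
On the way:
1. the strap is down: its end sits between the fork's ears (angle below 0.03 rad) (value of joint strap below 0.03 rad), for 0.2 s.
At the end, for the whole second after the job is handed in: The strap is down (below 0.03 rad) and the pin lies at rest through both fork ears and the strap's slot, within 0.08 rad of the clamp's y, head home against either ear: the pin's mid-point within 2.5 mm of fork_mid along y, 3 mm in height and 13.5 mm along x (the fork's range) (x of pin_mid in the frame of fork_mid between -0.0135 and 0.0135 m and y of pin_mid in the frame of fork_mid between -0.0025 and 0.0025 m and z of pin_mid in the frame of fork_mid between -0.003 and 0.003 m and angle between the y axis of pin_mid and the y axis of fork_mid, either way round below 0.08 rad and value of joint strap below 0.03 rad and linear speed of pin below 0.02 m/s); the robot touches nothing.
It fails at once if a bystander (bottle, jar or loose end cap) is shifted by more than 30 mm (distance of any of glue, jar, bench_cap from where it was at the start of the episode above 0.03 m).
It fails at once if the pin is rammed against the clamp with more than 80 N (contact force between pin and clamp above 80 N).
It also fails if it takes over 67 s, if anything falls off the work surface, if the arm or the gripper's body presses on something with over 40 N, if the wrist force passes 120 N, or if a joint passes its speed limit or range.

### The arm

A 7-joint arm with a two-finger parallel gripper is mounted at the origin on the work surface. World frame = base frame: x ahead of the robot, y to its left, z up, the work surface at z = 0. Lengths are in m, angles in rad, forces in N, time in s.
With the tool pointing down it reaches from about 0.35 to 0.9 m from the base axis. Payload 8.1 kg.
Tool frame: the origin (TCP) lies at the very end of the fingers, on their centre line; the grasp point (between the pads) lies 19 mm behind it (grasp_offset is the distance from the TCP to the grasp point, in m); z points along the fingers, y is the line along which they close (so a half turn about z gives the same grasp; the last joint's range is limited). The gripper opens to 92 mm and grips with 3 to 60 N. Pads are 19 mm wide; open, the fingers measure 130 mm over their backs; the gripper's body (75 mm by 190 mm) begins 47 mm behind the grasp point.
Start: joints at [-1.418, 0.434, 0.025, 1.573, -0.012, 1.134, -0.075], TCP at [0.158, 0.605, 0.227] pointing down, gripper open.
Joint ranges: [-2.62, 2.62], [-0.44, 2.09], [-1.27, 1.32], [0.08, 2.57], [-1.32, 4.46], [0.12, 2], [-2.74, 2.74]. Speed limits (rad/s): [2.22, 2.22, 3.01, 3.01, 3.14, 3.14, 3.14].

### API

Orientations are given as a rotation vector (axis times angle).
In Python, from cell import observe, get_image, camera_params, sign_off, silhouettes, grasp_offset gives the robot as it stands. The module is installed in compiled form; this text tells all that it offers.
- The arm moves only by the tool jog_arm, never from a script. Its argument "motion" is a list that holds one entry, the list of rows, each a list of 7 numbers: the shift along the tool's x, y, z in m, then the turn, a rotation vector about the tool's x, y, z in rad, then the closure, from -1 (fully open) to 1 (shut), so that 0 is half open. In form: [[[dx, dy, dz, wx, wy, wz, hand], ...]]. A call has 1 to 10 rows; each row is the pose to reach, as a shift and turn from the pose commanded when the call began, along the tool's axes at that moment; what a row does not reach only later rows make up. A row lasts 1/12 s, in which the tool goes at most 41.7 mm and 7.16 degrees, less where a joint would pass 70% of its speed; a pose out of reach is approached as far as the arm can. A call with a gripper value outside its range is refused whole. The fingers move at their own pace and stop on an object; "force" is the grip in N (left out, the last holds). Time passes only in rows, so rows that repeat a pose let the fingers close. It gives the time, the measured TCP pose, the force, the opening and the grip force at its end, in the units of the state.
- observe(): the state, without advancing time (a new reading comes with each control period).
- get_image(name): name is "scene" or "top" or "wrist"; returns the picture (384x512x3 uint8, red, green, blue); there is no depth.
- camera_params(name): a dict with "vertical_fov" (degrees; the focal length in pixels is half the picture's height over the tangent of half this angle, whatever the lens; pixels are square), "cx", "cy" (the principal point, pixels), "T" (4x4, takes a point from camera to world coordinates). Camera axes: x right, y down, z forward; pixel columns grow to the right and rows downward; lengths in m; the calibration is good to about 2 mm. A picture is of the moment at which its call begins: read the wrist's pose just before it. camera_params takes no time and is no camera call; for the wrist camera it gives the pose at the moment of the call.
- sign_off(): hands the job in; it is judged then, once.
Trained networks look in the newest picture that a camera, given by its name, has taken for a name from the list of things; names that differ only in an ending like _2 or _b are one class to them, and where a whole thing is asked for, a point or a joint stands for the part that bears it (a point fixed in the world has none). Each returns a list of dicts, best first, with "p" (0 to 1); they miss things now and then, are a little off and sometimes report something else, mostly with a low value. They report only what shows in the picture. A call takes as long as a camera call. They do not tell look-alikes from the thing itself.
- silhouettes(query, camera): "mask" (384x512 bool, what is visible of it) and "pixel" ([column, row] in pixels, amid what is visible of it).
The state is a dict: "clock": time; "joints": joint angles; "dq": joint speeds; "joint_efforts": joint torques, N m; "position": TCP position; "ee_rot": TCP orientation; "force": force on the tool from outside, world axes, zero at the start; "ft_torque": the same for the moment, N m; "width": opening from 0.0 (shut) to 1.0 (fully open); "gripper_force": force on a finger pad.
Only numpy, scipy, OpenCV 4.12 (cv2) and the standard library are available. Lean on these libraries where they do the work, as an engineer would, in place of code of your own. Each camera call takes 0.05 s, during which the arm holds its last target. There are 200 camera calls.

## Working session

There is one attempt and no reset: what is moved stays moved. The work goes in short steps, Python scripts to look and compute and a tool call to move; the robot and the scene stay as the last step left them, time stands still between calls to the robot, and variables do not carry over. Pictures are saved under pics/ and viewed, at most 12 in all, crops included, and the job is handed in when it is done.

Besides the shell and the picture viewer there is one more tool, called after "Request:" by a JSON object that holds its "op" and its "data". jog_arm: Moves the arm, as the interface text tells. Its arguments: {"type":"object","properties":{"motion":{"type":"array"},"force":{"type":"number"}},"required":["motion"]}

```bash
mkdir -p pics; python3 - <<'E'
from cell import *
import cv2,numpy as np
print(observe(),grasp_offset if not callable(grasp_offset) else grasp_offset())
ims=[]
for c in("scene","top"):
    im=get_image(c);cv2.imwrite(f"pics/{c}0.png",cv2.resize(im[:,:,::-1],None,fx=1.5,fy=1.5))
    p=camera_params(c);print(c,p)
    for q in("clamp","strap","pin","pin_rest","glue","jar","bench_cap"):
        print(q,[(round(d["p"],2),np.round(d["pixel"]).tolist(),int(d["mask"].sum())) for d in silhouettes(q,c)])
E
```

```text
{'clock': 0.0, 'joints': array([-1.41759884,  0.4352067 ,  0.02498017,  1.57410547, -0.01160035,
        1.13393897, -0.07507535]), 'dq': array([ 5.75889761e-04,  4.07246074e-04,  2.90870560e-05,  1.00893303e-03,
       -2.55354049e-04,  1.03235128e-03,  1.60585248e-03]), 'joint_efforts': array([-3.96645055e-05, -6.67850804e+01,  9.85117704e-01, -3.14462471e+01,
       -6.05774671e-02,  4.26743086e-02,  1.85640206e-04]), 'position': array([0.1580688 , 0.60416982, 0.2259519 ]), 'ee_rot': array([-4.00785228e-01, -3.11586886e+00,  2.37585370e-03]), 'force': array([-0.55382606, -0.23611626, -1.31019833]), 'ft_torque': array([-0.063609  , -0.03384658,  0.05856504]), 'gripper_force': 0.0, 'width': 1.0010533508590873} 0.0188
scene {'vertical_fov': 48.41990323963845, 'cx': 264.1946614951787, 'cy': 188.73259409099458, 'T': array([[-0.58343561,  0.50263218, -0.63793713,  1.16615169],
       [ 0.81192192,  0.37996702, -0.44317926,  0.48935113],
       [ 0.01963891, -0.7765217 , -0.62978438,  0.74825212],
       [ 0.        ,  0.        ,  0.        ,  1.        ]])}
clamp [(0.8, [246.0, 213.0],
[... 563 characters left out ...]
51120796e-01],
       [-9.99894964e-01,  1.43378059e-02, -2.11867458e-03,
         3.16502104e-02],
       [ 8.66855767e-06, -1.45589407e-01, -9.89345099e-01,
         1.14184650e+00],
       [ 0.00000000e+00,  0.00000000e+00,  0.00000000e+00,
         1.00000000e+00]])}
clamp [(0.83, [265.0, 181.0], 4436), (0.36, [167.0, 192.0], 724), (0.29, [192.0, 136.0], 405)]
strap [(0.75, [264.0, 175.0], 502), (0.29, [270.0, 120.0], 286)]
pin [(0.49, [166.0, 189.0], 116), (0.42, [135.0, 227.0], 59)]
pin_rest [(0.78, [166.0, 190.0], 794)]
glue [(0.64, [346.0, 132.0], 443)]
jar [(0.69, [195.0, 135.0], 449), (0.33, [264.0, 179.0], 530)]
bench_cap [(0.62, [268.0, 122.0], 309), (0.19, [264.0, 180.0], 4401)]
```

View pics/scene0.png

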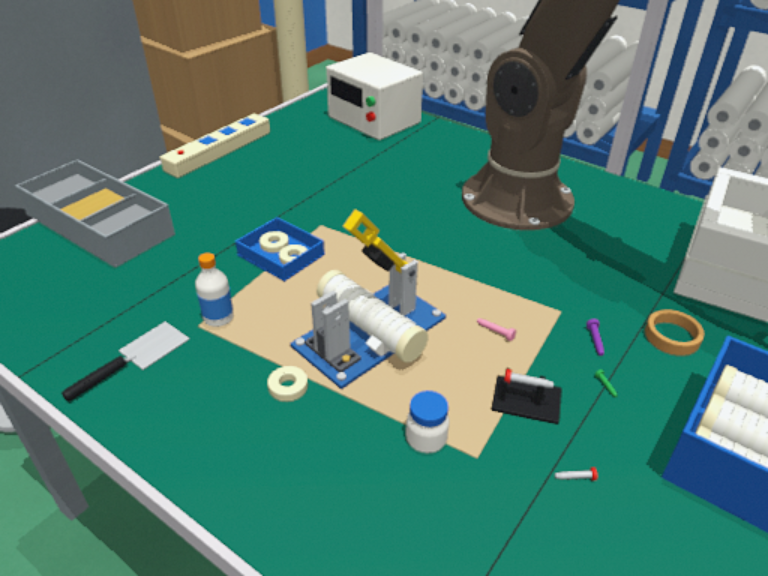

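View pics/top0.png

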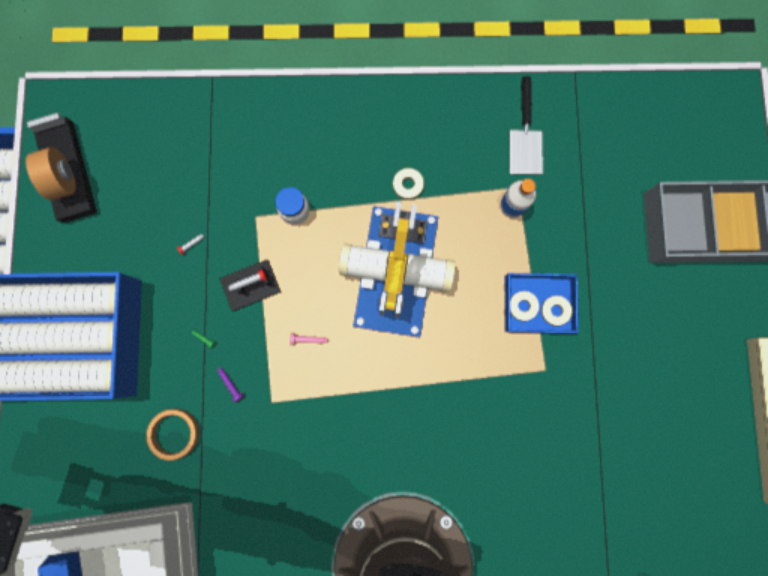

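The scene shows the raised strap, with its lug near (360,225). The wanted pin lies in the black rest at (528,380), red head to the left. The other red pin at (577,474) is smaller and off the rest. In the top view the rest is at (250,285), pin head at (263,275), hinge at (392,305), fork at (405,215).

```bash
cat > h.py <<'E'
import numpy as np, cv2
from cell import *
from scipy.spatial.transform import Rotation as R
def ray(p,uv):
    f=192/np.tan(np.radians(p["vertical_fov"])/2);T=p["T"]
    d=T[:3,:3]@np.array([(uv[0]-p["cx"])/f,(uv[1]-p["cy"])/f,1]);return T[:3,3],d
def onz(p,uv,z):
    o,d=ray(p,uv);return o+d*(z-o[2])/d[2]
def proj(p,X):
    f=192/np.tan(np.radians(p["vertical_fov"])/2);T=p["T"]
    c=T[:3,:3].T@(np.asarray(X)-T[:3,3]);return np.array([p["cx"]+f*c[0]/c[2],p["cy"]+f*c[1]/c[2]])
def tri(a,b):
    A=np.zeros((3,3));B=np.zeros(3)
    for o,d in(a,b):
        d=d/np.linalg.norm(d);M=np.eye(3)-np.outer(d,d);A+=M;B+=M@o
    return np.linalg.solve(A,B)
def hsv(im): return cv2.cvtColor(im,cv2.COLOR_RGB2HSV)
def delta(target,rv_target,pos=None,rv=None):
    s=observe();Rm=R.from_rotvec(s["ee_rot"] if rv is None else rv);pos=s["position"] if pos is None else pos
    return Rm.inv().apply(np.array(target)-pos),(Rm.inv()*R.from_rotvec(rv_target)).as_rotvec()
def down(yaw): # tool z down, tool x at yaw in world
    x=np.array([np.cos(yaw),np.sin(yaw),0]);z=np.array([0,0,-1.]);return R.from_matrix(np.c_[x,np.cross(z,x),z]).as_rotvec()
E
python3 - <<'E'
from h import *
im=get_image("top");p=camera_params("top")
H=hsv(im)
m=cv2.inRange(H,(100,120,60),(125,255,255));m[:130]=0;m[240:]=0;m[:,:225]=0;m[:,310:]=0
ys,xs=np.nonzero(m);r=cv2.minAreaRect(np.c_[xs,ys].astype(np.float32));print(r)
b=np.array([onz(p,c,.01) for c in cv2.boxPoints(r)]);print("base",b.round(4).tolist(),b.mean(0),np.linalg.norm(b-np.roll(b,1,0),axis=1))
for q in("pin_rest","jar","glue","bench_cap"):
    d=silhouettes(q,"top")[0];print(q,onz(p,d["pixel"],.02).round(3))
d=silhouettes("pin_rest","top")[0];ys,xs=np.nonzero(d["mask"]);r=cv2.minAreaRect(np.c_[xs,ys].astype(np.float32))
b=np.array([onz(p,c,.008) for c in cv2.boxPoints(r)]);print("rest",b.round(4).tolist(),b.mean(0),np.linalg.norm(b-np.roll(b,1,0),axis=1))
red=cv2.inRange(H,(0,150,90),(8,255,255))|cv2.inRange(H,(172,150,90),(180,255,255));red[:,:160]=0;red[:,200:]=0;red[:150]=0;red[220:]=0
ys,xs=np.nonzero(red);print("head",onz(p,(xs.mean(),ys.mean()),.05),len(xs))
y=cv2.inRange(H,(20,150,90),(32,255,255));y[:120]=0;y[240:]=0;y[:,:240]=0;y[:,300:]=0
ys,xs=np.nonzero(y);i=ys.argmin();j=ys.argmax();print("strap",xs[i],ys[i],xs[j],ys[j])
ps=camera_params("scene");top=ray(p,(403/1.5,224/1.5));print("lug far end",tri(top,ray(ps,(357/1.5,222/1.5))))
E
```

```text
((263.6553955078125, 180.68243408203125), (44.24138259887695, 80.68464660644531), 8.972625732421875)
base [[0.4325, 0.0847, 0.01], [0.6654, 0.0461, 0.01], [0.6428, -0.0814, 0.01], [0.4111, -0.0391, 0.01]] [0.53792526 0.00257857 0.01      ] [0.12566857 0.2360981  0.12943909 0.23549134]Traceback (most recent call last):
  File "<stdin>", line 8, in <module>
IndexError: list index out of range
```

```bash
python3 - <<'E'
from h import *
im=get_image("top");p=camera_params("top")
H=hsv(im)
for q in("jar","glue","bench_cap"):
    for d in silhouettes(q,"top")[:1]:print(q,onz(p,d["pixel"],.02).round(3))
for d in silhouettes("pin_rest","top")[:1]:
    ys,xs=np.nonzero(d["mask"]);r=cv2.minAreaRect(np.c_[xs,ys].astype(np.float32))
    b=np.array([onz(p,c,.008) for c in cv2.boxPoints(r)]);print("rest",b.round(4).tolist(),b.mean(0),np.linalg.norm(b-np.roll(b,1,0),axis=1))
red=cv2.inRange(H,(0,150,90),(8,255,255))|cv2.inRange(H,(172,150,90),(180,255,255));red[:,:160]=0;red[:,200:]=0;red[:150]=0;red[220:]=0
ys,xs=np.nonzero(red);print("head",onz(p,(xs.mean(),ys.mean()),.05),len(xs))
y=cv2.inRange(H,(20,150,90),(32,255,255));y[:120]=0;y[240:]=0;y[:,:240]=0;y[:,300:]=0
ys,xs=np.nonzero(y);i=ys.argmin();j=ys.argmax();print("strap",xs[i],ys[i],xs[j],ys[j])
ps=camera_params("scene");top=ray(p,(403/1.5,224/1.5));print("lug far end",tri(top,ray(ps,(357/1.5,222/1.5))))
print(observe()["clock"])
E
```

```text
jar [0.671 0.207 0.02 ]
glue [ 0.67  -0.234  0.02 ]
bench_cap [ 0.707 -0.029  0.02 ]
rest [[0.527, 0.3437, 0.008], [0.5635, 0.2513, 0.008], [0.4987, 0.2251, 0.008], [0.4628, 0.3169, 0.008]] [0.51300134 0.28425504 0.008     ] [0.06961099 0.09934829 0.06993027 0.09854683]
head [0.52785026 0.25194384 0.05      ] 25
strap 266 146 257 205
lug far end [ 0.57057417 -0.00087493  0.23678608]
1.15
```

```bash
python3 - <<'E'
from h import *
for t in([.523,.005,.30],):
    print(delta(t,down(np.radians(170.1))),camera_params("wrist")["T"].round(3).tolist(),observe()["position"])
E
```

```text
(array([-0.50475355, -0.48776833, -0.07327638]), array([ 2.14239063e-06, -2.15808875e-05, -8.31456546e-02])) [[0.254, 0.921, 0.295, 0.079], [0.967, -0.242, -0.077, 0.625], [0.0, 0.305, -0.952, 0.384], [0.0, 0.0, 0.0, 1.0]] [0.1581638  0.60465851 0.22673515]
```

Request:
{"op": "jog_arm", "data": {"motion": [[[0,0,-0.04,0,0,0,1],[-0.02,-0.02,-0.08,0,0,0,1],[-0.504,-0.488,-0.1,0,0,-0.083,1],[-0.504,-0.488,-0.1,0,0,-0.083,1],[-0.504,-0.488,-0.1,0,0,-0.083,1],[-0.504,-0.488,-0.1,0,0,-0.083,1],[-0.504,-0.488,-0.1,0,0,-0.083,1],[-0.504,-0.488,-0.1,0,0,-0.083,1],[-0.504,-0.488,-0.1,0,0,-0.083,1],[-0.504,-0.488,-0.1,0,0,-0.083,1]]], "force": 40}}

```text
clock: 1.98
position: [0.344, 0.2974, 0.3139]
ee_rot: [0.271, 3.13, 0.001]
force: [1.1, 0.0, -0.3]
width: 0.325
gripper_force: 0.0
```

Request:
{"op": "jog_arm", "data": {"motion": [[[-0.226,-0.256,0.01,0,0,0,1],[-0.226,-0.256,0.01,0,0,0,1],[-0.226,-0.256,0.01,0,0,0,1],[-0.226,-0.256,0.01,0,0,0,1],[-0.226,-0.256,0.01,0,0,0,1],[-0.226,-0.256,0.01,0,0,0,1],[-0.226,-0.256,0.01,0,0,0,1],[-0.226,-0.256,0.01,0,0,0,1],[-0.226,-0.256,0.01,0,0,0,1],[-0.226,-0.256,0.01,0,0,0,1]]]}}

```text
clock: 2.82
position: [0.5229, 0.0045, 0.3035]
ee_rot: [0.281, 3.128, -0.002]
force: [0.3, 1.0, 0.8]
width: 0.002
gripper_force: 0.0
```

```bash
python3 - <<'E'
from h import *
s=observe();print(s["position"],s["ee_rot"],s["width"])
im=get_image("wrist");cv2.imwrite("pics/w1.png",cv2.resize(im[:,:,::-1],None,fx=1.5,fy=1.5))
np.save("w1.npy",camera_params("wrist"),allow_pickle=True)
E
```

```text
[0.52288801 0.00452584 0.30345351] [ 2.80734898e-01  3.12846898e+00 -2.47386624e-03] 0.0024471489689998076
```

View pics/w1.png

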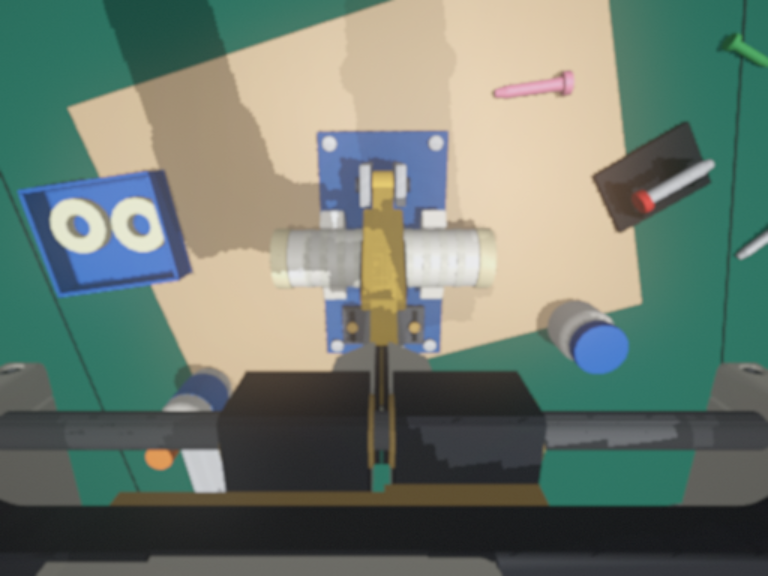

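Wrist view: the strap runs from the hinge at (382,180) to (380,340), in line with the closed fingers. Base corners are at (318,131) and (447,131), the pin head is at (643,201), and the nose is at (712,163).

```bash
python3 - <<'E'
from h import *
p=np.load("w1.npy",allow_pickle=True).item();s=1/1.5
for n,u,z in(("b",(318,131),.01),("b",(447,131),.01),("b",(328,353),.01),("b",(440,353),.01),("cheekL",(364,164),.114),("cheekR",(401,164),.114),("head",(643,201),.05),("nose",(712,163),.045),("rest",(594,178),.008),("rest",(687,123),.008),("rest",(620,231),.008)):
    print(n,onz(p,np.array(u)*s,z).round(4))
# strap width->height: 30mm wide edges at rows
im=cv2.imread("pics/w1.png");H=cv2.cvtColor(im,cv2.COLOR_BGR2HSV);m=cv2.inRange(H,(15,100,60),(35,255,255))
for r in range(170,350,12):
    x=np.nonzero(m[r,340:425])[0];print(r,x.min()+340 if len(x) else None,x.max()+340 if len(x) else None)
print(p)
E
```

```text
b [ 0.4134 -0.0366  0.01  ]
b [0.4355 0.0871 0.01  ]
b [ 0.6481 -0.0776  0.01  ]
b [0.6705 0.0482 0.01  ]
cheekL [0.4494 0.0061 0.114 ]
cheekR [0.4544 0.034  0.114 ]
head [0.529  0.2528 0.05  ]
nose [0.5062 0.3177 0.045 ]
rest [0.5059 0.2277 0.008 ]
rest [0.4693 0.3183 0.008 ]
rest [0.5651 0.2529 0.008 ]
170 None None
182 372 393
194 373 392
206 373 390
218 365 400
230 363 401
242 363 402
254 362 402
266 362 403
278 362 404
290 362 404
302 363 404
314 371 395
326 348 418
338 371 396
{'vertical_fov': 67.0167416013393, 'cx': 253.94495647314204, 'cy': 193.19046889096325, 'T': array([[ 1.75895403e-01,  9.37500625e-01,  3.00255535e-01,
         4.41974266e-01],
       [ 9.84408784e-01, -1.67392787e-01, -5.40277736e-02,
         2.07137272e-02],
       [-3.90460825e-04,  3.05077423e-01, -9.52327472e-01,
         4.60793829e-01],
       [ 0.00000000e+00,  0.00000000e+00,  0.00000000e+00,
         1.00000000e+00]])}
```

```bash
python3 - <<'E'
from h import *
from scipy.optimize import least_squares
p=np.load("w1.npy",allow_pickle=True).item();pt=camera_params("top");ps=camera_params("scene")
yaw=-.17;c=np.array([.540,.004,0]);ex=np.array([np.cos(yaw),np.sin(yaw),0]);ez=np.array([0,0,1.])
def P(h,t,r,n): return c+ex*(h+r*np.cos(t)-n*np.sin(t))+ez*(.1+r*np.sin(t)+n*np.cos(t))
def f(v):
    h,t=v
    return np.r_[(proj(p,P(h,t,.117,.006))*1.5)[1]-308,(proj(p,P(h,t,.033,.006))*1.5)[1]-212,proj(pt,P(h,t,.178,.015))[1]*1.5-222,proj(ps,P(h,t,.178,.0))*1.5-[357,222]]
r=least_squares(f,[-.075,.9]);print(r.x,r.fun)
E
```

```text
[-0.07007798  0.91222118] [-1.34625128  0.66785963  4.05952766 -7.30771784 -0.89065596]
```

Request:
{"op": "jog_arm", "data": {"motion": [[[0,0,0.035,0,0,0,1],[0,0,0.07,0,0,0,1],[0,0,0.098,0,0,0,1],[-0.006,0,0.11,0,0,0,1],[-0.016,0,0.12,0,0,0,1],[-0.025,0,0.135,0,0,0,1],[-0.031,0,0.15,0,0,0,1],[-0.035,0,0.166,0,0,0,1],[-0.036,0,0.175,0,0,0,1],[-0.036,0,0.182,0,0,0,1]]]}}

```text
clock: 3.7
position: [0.5579, 0.0032, 0.1213]
ee_rot: [0.269, 3.13, 0.001]
force: [0.1, -0.2, 1.9]
width: 0.004
gripper_force: 0.7
```

Request:
{"op": "jog_arm", "data": {"motion": [[[0,0,0.006,0,0,0,1],[0,0,0.011,0,0,0,1],[0,0,0.014,0,0,0,1],[0,0,0.016,0,0,0,1],[0,0,0.017,0,0,0,1]]]}}

```text
clock: 4.12
position: [0.5575, 0.0023, 0.1053]
ee_rot: [0.271, 3.129, 0.001]
force: [-4.4, 1.5, 17.7]
width: 0.002
gripper_force: 9.2
```

```bash
python3 - <<'E'
from h import *
s=observe();print(s["position"],s["force"])
im=get_image("scene");cv2.imwrite("pics/s1.png",cv2.resize(im[110:290,150:430,::-1],None,fx=2.8,fy=2.8,interpolation=cv2.INTER_CUBIC))
E
```

```text
[0.55752961 0.00232554 0.1052558 ] [-4.41702245  1.53864209 17.71587781]
```

View pics/s1.png

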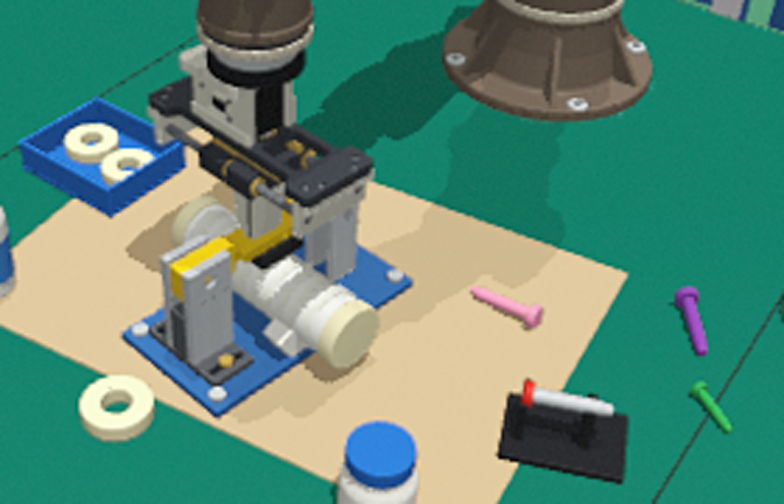

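The scene crop shows the strap level with its lug between the ears at (205,262), and the ear hole at (210,283). The bystanders haven't moved. Next is the pin.

Request:
{"op": "jog_arm", "data": {"motion": [[[0,0,-0.035,0,0,0,1],[0,0,-0.07,0,0,0,1],[0,0,-0.1,0,0,0.1,0],[0.08,0.255,-0.12,0,0,1.02,-1],[0.08,0.255,-0.12,0,0,1.02,-1],[0.08,0.255,-0.12,0,0,1.02,-1],[0.08,0.255,-0.12,0,0,1.02,-1],[0.08,0.255,-0.12,0,0,1.02,-1],[0.08,0.255,-0.12,0,0,1.02,-1],[0.08,0.255,-0.12,0,0,1.02,-1]]]}}

```text
clock: 5.0
position: [0.5207, 0.2721, 0.2248]
ee_rot: [-1.675, -2.656, -0.002]
force: [0.9, 0.5, 0.7]
width: 0.533
gripper_force: 0.0
```

```bash
python3 - <<'E'
from h import *
s=observe();print(s["position"],s["ee_rot"],s["width"],s["joints"].round(2));print(delta([.522,.267,.18],down(np.radians(111.8))))
E
```

```text
[0.5207223  0.27211084 0.22483341] [-1.67510516e+00 -2.65594551e+00 -2.03590311e-03] 0.5329615401900311 [-1.03  0.42  0.65  1.71 -0.28  1.11  0.15]
(array([-0.00525147, -0.00106162,  0.04482279]), array([ 0.00021911, -0.00198973,  0.06493896]))
```

Request:
{"op": "jog_arm", "data": {"motion": [[[-0.005,-0.001,0.03,0,0,0.06,-1],[-0.005,-0.001,0.045,0,0,0.06,-1],[-0.005,-0.001,0.045,0,0,0.06,-1],[-0.005,-0.001,0.045,0,0,0.06,-1]]]}}

```text
clock: 5.33
position: [0.5232, 0.2617, 0.1794]
ee_rot: [-1.752, -2.607, 0.002]
force: [-0.0, -0.9, -0.5]
width: 0.827
gripper_force: 0.0
```

```bash
python3 - <<'E'
from h import *
s=observe();print(s["position"],s["ee_rot"],s["width"])
im=get_image("wrist");p=camera_params("wrist");cv2.imwrite("pics/w2.png",cv2.resize(im[:,:,::-1],None,fx=1.5,fy=1.5))
np.save("w2.npy",p,allow_pickle=True)
for d in silhouettes("pin","wrist"):
    ys,xs=np.nonzero(d["mask"]);print(d["p"],d["pixel"],len(xs))
E
```

```text
[0.5231707  0.26166644 0.17936983] [-1.75187096e+00 -2.60707271e+00  2.47636990e-03] 0.8270722537989034
0.91 [191.9, 43.2] 418
0.84 [94.2, 58.8] 1045
0.82 [368.1, 83.0] 583
0.73 [257.3, 168.8] 950
0.63 [140.4, 201.6] 571
```

View pics/w2.png

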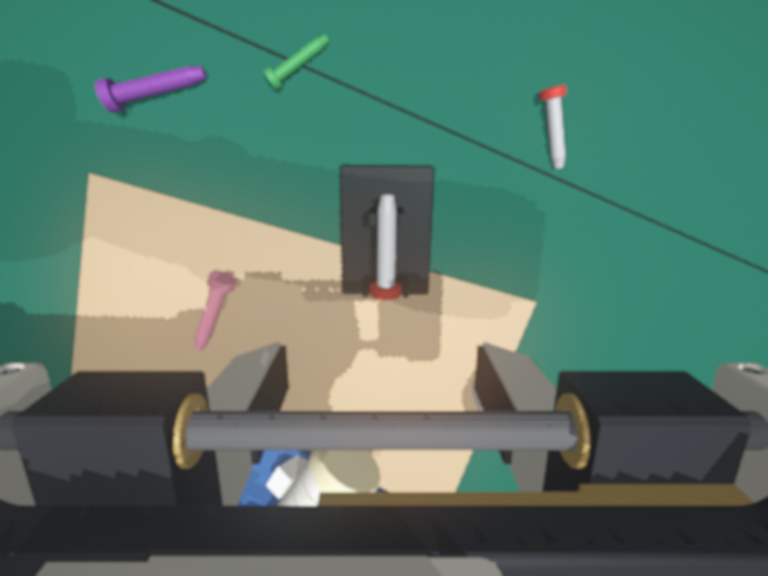

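The wrist view shows the pin in the rest, with the nose at (387,196), head underside near (386,284), and rest corners at (341,166) and (434,167).

```bash
python3 - <<'E'
from h import *
p=np.load("w2.npy",allow_pickle=True).item();s=1/1.5
g=lambda u,z:onz(p,np.array(u)*s,z)
print([g((341,166),.008),g((434,167),.008),g((343,292),.008)])
n=g((387,196),.045);h=g((386,284),.050);print(n,h,np.linalg.norm((n-h)[:2]))
d=silhouettes("pin","wrist");d=min(d,key=lambda d:abs(d["pixel"][0]-257)+abs(d["pixel"][1]-165))
ys,xs=np.nonzero(d["mask"]);k=ys<185
c=[(y,xs[ys==y].mean()+.0) for y in range(135,186,5) if (ys==y).any()];print(c)
a=onz(p,(c[1][1],c[1][0]),.048);b=onz(p,(c[-1][1],c[-1][0]),.048);v=a-b;yaw=np.arctan2(v[1],v[0]);print(a,b,np.degrees(yaw))
u=np.array([np.cos(yaw),np.sin(yaw)])
for o in(n[:2]-.062*u,h[:2]): print("origin",o,"grasp",o+.011*u)
E
```

```text
[array([0.47142034, 0.31669038, 0.008     ]), array([0.53455354, 0.34160588, 0.008     ]), array([0.50680821, 0.22671571, 0.008     ])]
[0.50883765 0.3126234  0.045     ] [0.53070611 0.2575047  0.05      ] 0.05929840508761113
[(135, np.float64(257.0)), (140, np.float64(257.0)), (145, np.float64(257.0)), (150, np.float64(257.0)), (155, np.float64(256.5)), (160, np.float64(256.5)), (165, np.float64(256.5)), (170, np.float64(256.5)), (175, np.float64(256.5)), (180, np.float64(256.5)), (185, np.float64(256.0))]
[0.51122793 0.30410665 0.048     ] [0.52788505 0.26078314 0.048     ] 111.03086962369906
origin [0.53108764 0.25475339] grasp [0.52714006 0.26502065]
origin [0.53070611 0.2575047 ] grasp [0.52675853 0.26777196]
```

```bash
python3 - <<'E'
from h import *
print(observe()["position"],delta([.5263,.2672,.026],down(np.radians(111.4))))
E
```

```text
[0.52455146 0.26187665 0.18090198] (array([0.00418758, 0.00333558, 0.1549108 ]), array([ 0.00187735, -0.00055031,  0.01317917]))
```

Request:
{"op": "jog_arm", "data": {"motion": [[[0.004,0.003,0.03,0,0,0.01,-1],[0.004,0.003,0.065,0,0,0.01,-1],[0.004,0.003,0.1,0,0,0.01,-1],[0.004,0.003,0.125,0,0,0.01,-1],[0.004,0.003,0.145,0,0,0.01,-1],[0.004,0.003,0.155,0,0,0.01,-1],[0.004,0.003,0.155,0,0,0.01,1],[0.004,0.003,0.155,0,0,0.01,1],[0.004,0.003,0.155,0,0,0.01,1],[0.004,0.003,0.155,0,0,0.01,1]]], "force": 30}}

```text
clock: 6.32
position: [0.5261, 0.2674, 0.0262]
ee_rot: [1.765, 2.598, 0.004]
force: [-0.7, 0.1, 0.4]
width: 0.759
gripper_force: 0.0
```

Request:
{"op": "jog_arm", "data": {"motion": [[[0,0,0,0,0,0,1],[0,0,0,0,0,0,1],[0,0,0,0,0,0,1],[0,0,0,0,0,0,1],[0,0,0,0,0,0,1],[0,0,0,0,0,0,1]]]}}

```text
clock: 6.82
position: [0.5249, 0.2669, 0.0245]
ee_rot: [-1.765, -2.599, 0.0]
force: [-0.4, 0.8, -0.1]
width: 0.323
gripper_force: 0.0
```

Request:
{"op": "jog_arm", "data": {"motion": [[[0,0,0,0,0,0,1],[0,0,0,0,0,0,1],[0,0,0,0,0,0,1],[0,0,0,0,0,0,1],[0,0,-0.01,0,0,0,1],[0,0,-0.03,0,0,0,1],[0,0,-0.06,0,0,0,1],[0,0,-0.1,0,0,0,1],[0,0,-0.14,0,0,0,1],[0,0,-0.17,0,0,0,1]]]}}

```text
clock: 7.65
position: [0.5256, 0.2665, 0.1983]
ee_rot: [1.766, 2.597, 0.003]
force: [1.0, 0.3, -0.1]
width: 0.125
gripper_force: 30.0
```

Request:
{"op": "jog_arm", "data": {"motion": [[[-0.364,-0.064,0,0,0,0.543,1],[-0.364,-0.064,0,0,0,0.543,1],[-0.364,-0.064,0,0,0,0.543,1],[-0.364,-0.064,0,0,0,0.543,1],[-0.364,-0.064,0,0,0,0.543,1],[-0.364,-0.064,0,0,0,0.543,1],[-0.364,-0.064,0,0,0,0.543,1],[-0.364,-0.064,0,0,0,0.543,1],[-0.364,-0.064,0,0,0,0.543,1],[-0.364,-0.064,0,0,0,0.543,1]]]}}

```text
clock: 8.48
position: [0.5991, -0.1054, 0.1963]
ee_rot: [2.405, 2.013, -0.003]
force: [-1.0, -1.5, -1.0]
width: 0.12
gripper_force: 30.0
```

Request:
{"op": "jog_arm", "data": {"motion": [[[0,0,0,0,0,0,1],[0,0,0,0,0,0,1],[0,0,0,0,0,0,1]]]}}

```text
clock: 8.73
position: [0.5995, -0.0932, 0.1945]
ee_rot: [-2.395, -2.032, -0.001]
force: [0.3, 0.3, -0.5]
width: 0.122
gripper_force: 30.0
```

```bash
python3 - <<'E'
from h import *
s=observe();print(s["clock"],s["position"],s["ee_rot"],s["width"],s["joints"].round(2));
im=get_image("wrist");p=camera_params("wrist");cv2.imwrite("pics/w3.png",cv2.resize(im[:,:,::-1],None,fx=1.5,fy=1.5))
np.save("w3.npy",p,allow_pickle=True)
E
```

```text
8.7333 [ 0.5995186  -0.09321178  0.19453276] [-2.39470709e+00 -2.03177666e+00 -6.81421382e-04] 0.12211219219730259 [-0.46  0.52  0.8   1.71 -0.41  1.09  0.3 ]
```

View pics/w3.png

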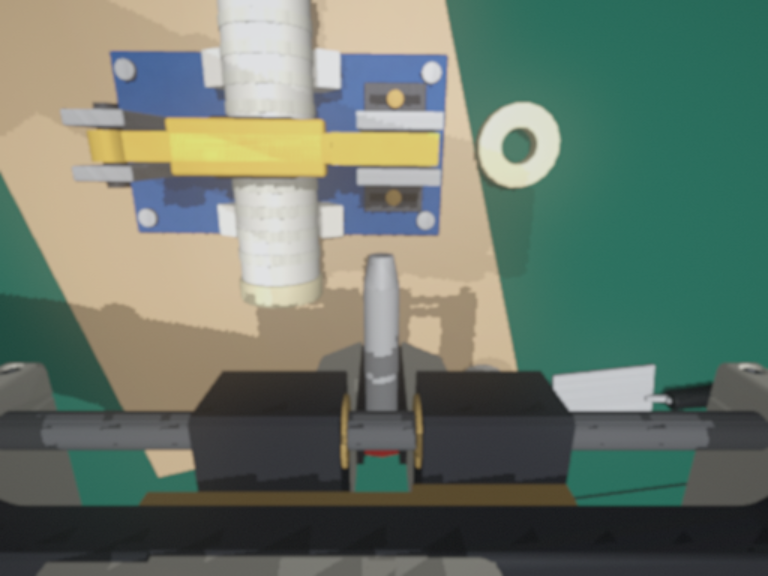

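The wrist view shows the ear tops spanning columns 357–443 (rows 112–128 and 169–186), with the strap lug between them. The pin points straight up the image, with its nose at (381,255).

```bash
python3 - <<'E'
from h import *
p=np.load("w3.npy",allow_pickle=True).item();s=1/1.5
g=lambda u,z:onz(p,np.array(u)*s,z)
im=cv2.imread("pics/w3.png");
for r in(114,122,173,180): print(r,im[r,350:366:2].sum(1)//3,im[r,434:450:2].sum(1)//3)
q={"UL":(357,120),"UR":(443,120),"LL":(357,177),"LR":(441,177)}
P={k:g(v,.116) for k,v in q.items()};print({k:v.round(4).tolist() for k,v in P.items()})
print("len",np.linalg.norm(P["UR"]-P["UL"]),np.linalg.norm(P["LR"]-P["LL"]))
U=(P["UL"]+P["UR"])/2;L=(P["LL"]+P["LR"])/2;v=U-L;print("mid",U,L,(U+L)/2,np.linalg.norm(v),np.degrees(np.arctan2(v[1],v[0])))
for r in(111,119,129,169,177,187): print("row",r,g((400,r),.116)[:2].round(4))
b=[g(c,.01) for c in((111,52),(447,55),(440,236),(140,234))];print("base",np.round(b,4).tolist(),np.mean(b,0)); 
e=b[1]-b[0];print(np.degrees(np.arctan2(e[1],e[0])));e=b[2]-b[3];print(np.degrees(np.arctan2(e[1],e[0])))
e=g((440,148),.106)-g((92,148),.106);print("strap",np.degrees(np.arctan2(e[1],e[0])),np.linalg.norm(e))
t=observe();z=t["position"][2]+.019
print("nose",g((381,255),z),"shank",g((381,345),z+.006),t["position"])
M=R.from_rotvec(t["ee_rot"]).as_matrix();print(M.round(4), "cam",p["T"][:3,3])
E
```

```text
114 [123 123 136 178 205 211 211 209] [214 213 213 213 198 173 183 197]
122 [121 121 128 160 189 198 198 197] [212 213 213 212 197 175 186 197]
173 [ 92  90  95 135 179 192 193 192] [195 196 192 172 162 175 181 180]
180 [ 92  91  95 135 179 192 192 192] [192 193 188 168 163 176 180 180]
{'UL': [0.6051, 0.0045, 0.116], 'UR': [0.6481, -0.0026, 0.116], 'LL': [0.6001, -0.023, 0.116], 'LR': [0.6437, -0.0302, 0.116]}
len 0.04355201918887164 0.04418422093891805
mid [0.62658865 0.00098156 0.116     ] [ 0.62187352 -0.0266045   0.116     ] [ 0.62423109 -0.01281147  0.116     ] 0.02798612428250809 80.30049084712644
row 111 [0.6272 0.0052]
row 119 [0.6267 0.0014]
row 129 [ 0.6259 -0.0033]
row 169 [ 0.623  -0.0227]
row 177 [ 0.6224 -0.0267]
row 187 [ 0.6216 -0.0318]
base [[0.4382, 0.0841, 0.01], [0.671, 0.0437, 0.01], [0.6504, -0.0833, 0.01], [0.4158, -0.0429, 0.01]] [5.43821604e-01 3.84912577e-04 1.00000000e-02]
-9.851027742580552
-9.767814705388973
strap -9.387813444913027 0.18717886885781604
nose [ 0.60943044 -0.04403048  0.2135044 ] shank [ 0.60465366 -0.07294582  0.2195044 ] [ 0.59956219 -0.09296293  0.1945044 ]
[[ 1.623e-01  9.867e-01 -3.000e-04]
 [ 9.867e-01 -1.623e-01  1.000e-03]
 [ 1.000e-03 -5.000e-04 -1.000e+00]] cam [ 0.61475148 -0.01211328  0.3520124 ]
```

Request:
{"op": "jog_arm", "data": {"motion": [[[0,0.009,0.03,0,0,0.009,1],[0,0.009,0.06,0,0,0.009,1],[0,0.009,0.09,0,0,0.009,1],[0,0.009,0.108,0,0,0.009,1],[0,0.009,0.115,0,0,0.009,1],[0,0.009,0.115,0,0,0.009,1],[0,0.009,0.115,0,0,0.009,1]]]}}

```text
clock: 9.37
position: [0.6089, -0.096, 0.0803]
ee_rot: [2.405, 2.02, 0.001]
force: [0.5, -0.4, -0.9]
width: 0.118
gripper_force: 30.0
```

```bash
python3 - <<'E'
from h import *
s=observe();print(s["clock"],s["position"],s["ee_rot"],s["force"])
im=get_image("wrist");p=camera_params("wrist");cv2.imwrite("pics/w4.png",cv2.resize(im[60:300,140:440,::-1],None,fx=2.5,fy=2.5,interpolation=cv2.INTER_CUBIC))
np.save("w4.npy",p,allow_pickle=True)
im=get_image("scene");cv2.imwrite("pics/s2.png",im[:,:,::-1])
print([ (proj(camera_params("scene"),[.6242+.1693*y,-.0128+.9856*y,.1]).round(1)).tolist() for y in(.018,-.018)])
E
```

```text
9.3667 [ 0.60892962 -0.09595131  0.08027161] [2.40540744e+00 2.02022444e+00 5.88969280e-04] [ 0.51722693 -0.37759289 -0.86225806]
[[223.7, 210.1], [213.6, 202.5]]
```

View pics/w4.png

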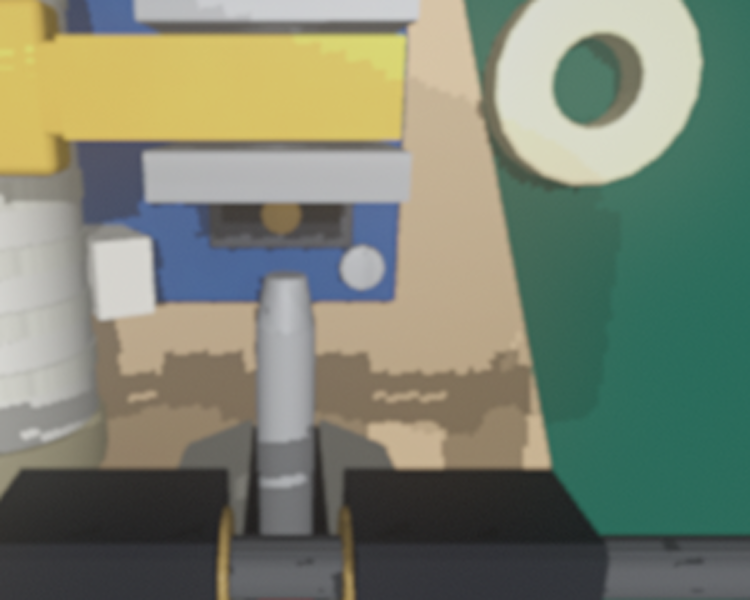

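The close view shows the near ear top spanning columns 144–410 at row 175. The pin nose is at (286,275) and the shank centre at (286,420).

```bash
python3 - <<'E'
from h import *
p=np.load("w4.npy",allow_pickle=True).item()
g=lambda u,z:onz(p,np.array(u)/2.5+[140,60],z)
a,b=g((144,175),.116),g((410,175),.116);e=b-a;print("ear",a,b,np.linalg.norm(e),np.degrees(np.arctan2(e[1],e[0])))
ex=np.array([.9856,-.1693]);ey=np.array([.1693,.9856]);m=((a+b)/2)[:2]
row=g((280,202),.116)[:2];print("outer edge y rel ear mid",(row-m)@ey)
for n,u,z in(("nose",(286,275),.1),("shank",(286,345),.1),("shank2",(286,420),.1)):
    d=g(u,z)[:2]-m;print(n,d@ex,d@ey)
# tilt of pin not observable here; scene check
E
```

```text
ear [ 0.60032103 -0.02289222  0.116     ] [ 0.64370212 -0.03055556  0.116     ] 0.04405276696935545 -10.018036434224083
outer edge y rel ear mid -0.00444102629715789
nose 0.0014517655641678642 -0.020716170139843042
shank 0.0013928376143551478 -0.03515289762190996
shank2 0.001325492066611404 -0.0516518480011242
```

Request:
{"op": "jog_arm", "data": {"motion": [[[0.004,-0.0014,0,0,0,0,1],[0.008,-0.0014,0,0,0,0,1],[0.012,-0.0014,0,0,0,0,1],[0.015,-0.0014,0,0,0,0,1],[0.017,-0.0014,0,0,0,0,1],[0.019,-0.0014,0,0,0,0,1],[0.02,-0.0014,0,0,0,0,1],[0.02,-0.0014,0,0,0,0,1]]]}}

```text
clock: 10.13
position: [0.6106, -0.0763, 0.0795]
ee_rot: [-2.406, -2.019, 0.0]
force: [0.3, 0.3, -1.2]
width: 0.119
gripper_force: 30.0
```

Request:
{"op": "jog_arm", "data": {"motion": [[[0.0015,0,0,0,0,0,1],[0.003,0,0,0,0,0,1],[0.0045,0,0,0,0,0,1],[0.006,0,0,0,0,0,1],[0.006,0,0,0,0,0,1]]]}}

```text
clock: 10.55
position: [0.6117, -0.0702, 0.0794]
ee_rot: [-2.406, -2.02, -0.0]
force: [-0.5, 0.3, -1.6]
width: 0.121
gripper_force: 30.0
```

Request:
{"op": "jog_arm", "data": {"motion": [[[0.0015,0,0,0,0,0,1],[0.003,0,0,0,0,0,1],[0.0045,0,0,0,0,0,1],[0.006,0,0,0,0,0,1],[0.006,0,0,0,0,0,1]]]}}

```text
clock: 10.97
position: [0.6127, -0.0643, 0.0795]
ee_rot: [-2.406, -2.02, -0.0]
force: [0.5, -0.5, -0.9]
width: 0.119
gripper_force: 30.0
```

Request:
{"op": "jog_arm", "data": {"motion": [[[0.0015,0,0,0,0,0,1],[0.003,0,0,0,0,0,1],[0.0045,0,0,0,0,0,1],[0.006,0,0,0,0,0,1],[0.0075,0,0,0,0,0,1],[0.009,0,0,0,0,0,1],[0.01,0,0,0,0,0,1],[0.01,0,0,0,0,0,1]]]}}

```text
clock: 11.63
position: [0.6144, -0.0546, 0.0794]
ee_rot: [-2.406, -2.019, 0.0]
force: [0.4, 0.2, -1.8]
width: 0.117
gripper_force: 30.2
```

Request:
{"op": "jog_arm", "data": {"motion": [[[0.0015,0,0,0,0,0,1],[0.003,0,0,0,0,0,1],[0.0045,0,0,0,0,0,1],[0.006,0,0,0,0,0,1],[0.0075,0,0,0,0,0,1],[0.009,0,0,0,0,0,1],[0.01,0,0,0,0,0,1],[0.01,0,0,0,0,0,1]]]}}

```text
clock: 12.3
position: [0.6161, -0.0447, 0.0795]
ee_rot: [-2.406, -2.019, -0.0]
force: [0.3, 0.8, -3.0]
width: 0.117
gripper_force: 30.3
```

```bash
python3 - <<'E'
from h import *
s=observe();print(s["clock"],s["position"],s["force"])
im=get_image("wrist");cv2.imwrite("pics/w5.png",cv2.resize(im[60:300,140:440,::-1],None,fx=2.5,fy=2.5,interpolation=cv2.INTER_CUBIC))
E
```

```text
12.3 [ 0.61613197 -0.04472344  0.07945145] [ 0.25013266  0.82669482 -2.95825555]
```

View pics/w5.png

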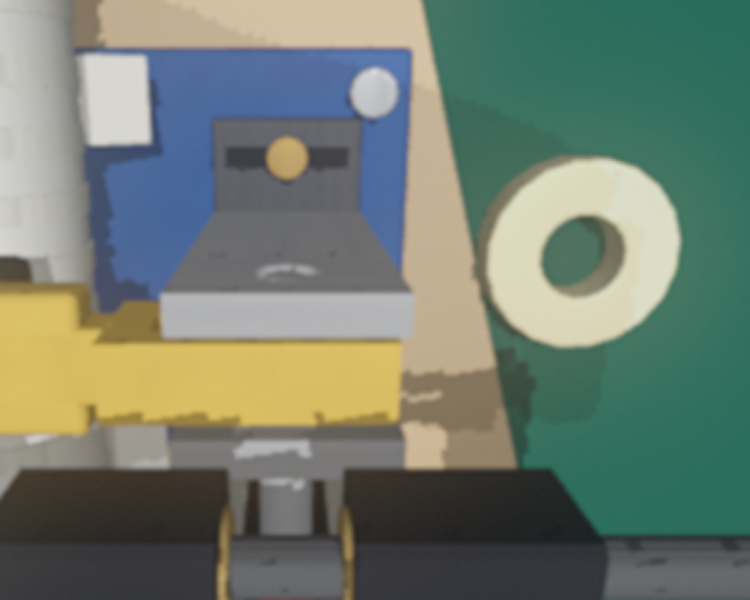

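The pin is through the near ear and slot, entering the far ear with almost no force. Next I'll release it, shift back and regrip on the head.

Request:
{"op": "jog_arm", "data": {"motion": [[[0.0015,0,0,0,0,0,1],[0.0015,0,0,0,0,0,-0.2],[0.0015,0,0,0,0,0,-0.2],[0.0015,0,0,0,0,0,-0.2],[0.0015,0,0,0,0,0,-0.2],[0.0015,0,0,0,0,0,-0.2],[0.0015,0,0,0,0,0,-0.2],[0.0015,0,0,0,0,0,-0.2]]]}}

```text
clock: 13.02
position: [0.6164, -0.0437, 0.0796]
ee_rot: [2.407, 2.019, 0.0]
force: [-0.0, -0.1, 0.0]
width: 0.573
gripper_force: 0.0
```

Request:
{"op": "jog_arm", "data": {"motion": [[[-0.008,0,0,0,0,0,-0.2],[-0.016,0,0,0,0,0,-0.2],[-0.023,0,0,0,0,0,-0.2],[-0.023,0,0,0,0,0,-0.2],[-0.023,0,0,0,0,0,1],[-0.023,0,0,0,0,0,1],[-0.023,0,0,0,0,0,1],[-0.023,0,0,0,0,0,1],[-0.023,0,0,0,0,0,1],[-0.023,0,0,0,0,0,1]]], "force": 20}}

```text
clock: 13.85
position: [0.6125, -0.066, 0.0795]
ee_rot: [-2.406, -2.02, -0.0]
force: [-0.2, 0.2, -0.4]
width: 0.223
gripper_force: 20.0
```

Request:
{"op": "jog_arm", "data": {"motion": [[[0.0015,0,0,0,0,0,1],[0.003,0,0,0,0,0,1],[0.0045,0,0,0,0,0,1],[0.006,0,0,0,0,0,1],[0.0075,0,0,0,0,0,1],[0.009,0,0,0,0,0,1],[0.01,0,0,0,0,0,1],[0.01,0,0,0,0,0,1]]]}}

```text
clock: 14.52
position: [0.6143, -0.0561, 0.0796]
ee_rot: [2.406, 2.02, 0.0]
force: [0.2, -0.7, 0.8]
width: 0.224
gripper_force: 20.0
```

Request:
{"op": "jog_arm", "data": {"motion": [[[0.0015,0,0,0,0,0,1],[0.003,0,0,0,0,0,1],[0.0045,0,0,0,0,0,1],[0.006,0,0,0,0,0,1],[0.0075,0,0,0,0,0,1],[0.009,0,0,0,0,0,1],[0.0105,0,0,0,0,0,1],[0.0115,0,0,0,0,0,1],[0.0115,0,0,0,0,0,1]]]}}

```text
clock: 15.27
position: [0.6164, -0.0448, 0.0796]
ee_rot: [2.406, 2.019, 0.001]
force: [0.6, -1.6, 1.6]
width: 0.228
gripper_force: 20.0
```

Request:
{"op": "jog_arm", "data": {"motion": [[[0.0005,0,0,0,0,0,1],[0.001,0,0,0,0,0,1],[0.0015,0,0,0,0,0,1],[0.002,0,0,0,0,0,1],[0.002,0,0,0,0,0,1]]]}}

```text
clock: 15.68
position: [0.6166, -0.0432, 0.0796]
ee_rot: [2.407, 2.019, 0.0]
force: [0.7, -2.9, 4.1]
width: 0.227
gripper_force: 20.0
```

Request:
{"op": "jog_arm", "data": {"motion": [[[0.0005,0,0,0,0,0,1],[0.001,0,0,0,0,0,1],[0.0015,0,0,0,0,0,1],[0.0015,0,0,0,0,0,1]]]}}

```text
clock: 16.02
position: [0.6169, -0.0416, 0.0796]
ee_rot: [2.407, 2.019, 0.0]
force: [0.4, -2.9, 4.0]
width: 0.226
gripper_force: 20.0
```

Request:
{"op": "jog_arm", "data": {"motion": [[[0.0005,0,0,0,0,0,1],[0.001,0,0,0,0,0,1],[0.0015,0,0,0,0,0,1],[0.0015,0,0,0,0,0,1]]]}}

```text
clock: 16.35
position: [0.617, -0.0409, 0.0797]
ee_rot: [2.407, 2.018, -0.001]
force: [-0.0, -5.5, 4.9]
width: 0.227
gripper_force: 20.0
```

```bash
python3 - <<'E'
from h import *
s=observe();print(s["clock"],s["position"],s["force"])
im=get_image("wrist")[215:300,180:400,::-1];im2=get_image("scene")[130:270,150:310,::-1]
a=cv2.resize(im,(780,300),interpolation=cv2.INTER_CUBIC);b=cv2.resize(im2,(343,300),interpolation=cv2.INTER_CUBIC)
o=np.zeros((600,780,3),np.uint8);o[:300]=a;o[300:,:343]=b;cv2.imwrite("pics/c1.png",o)
E
```

```text
16.35 [ 0.61698557 -0.04093937  0.07967464] [-0.00712229 -5.4643539   4.87661558]
```

View pics/c1.png

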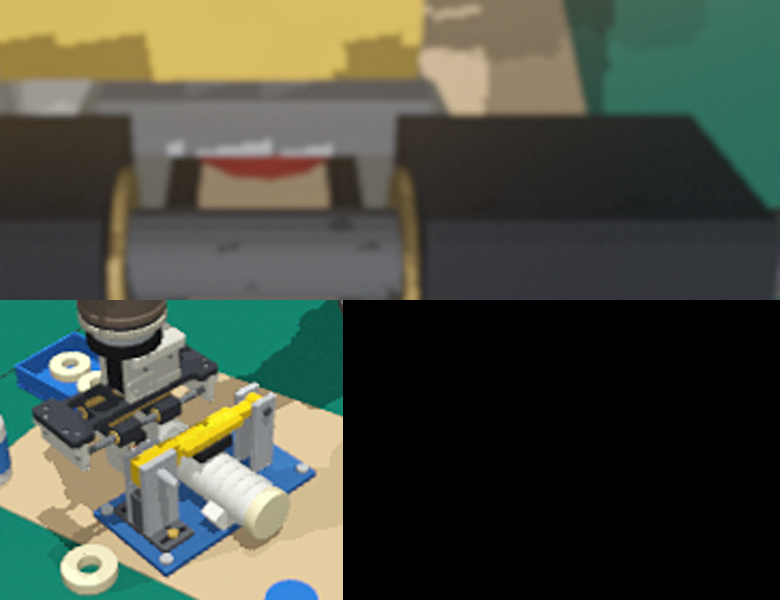

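The pin's nose sticks out of the +y ear, and the red head is close against the near ear. I'll press gently until it is firm.

Request:
{"op": "jog_arm", "data": {"motion": [[[0.0005,0,0,0,0,0,1],[0.001,0,0,0,0,0,1],[0.0015,0,0,0,0,0,1],[0.0015,0,0,0,0,0,1]]]}}

```text
clock: 16.78
position: [0.617, -0.0408, 0.0797]
ee_rot: [2.407, 2.016, -0.002]
force: [-1.6, -7.3, 4.9]
width: 0.227
gripper_force: 20.0
```

Request:
{"op": "jog_arm", "data": {"motion": [[[-0.002,0,0,0,0,0,0.2],[-0.002,0,0,0,0,0,0.2],[-0.002,0,0,0,0,0,0.2],[-0.002,0,0,0,0,0,0.2],[-0.002,0,0,0,0,0,0.2],[-0.012,0,0,0,0,0,0.2],[-0.026,0,0,0,0,0,0.2],[-0.026,0,0,0,0,0,1],[-0.026,0,0,0,0,0,1],[-0.026,0,0,0,0,0,1]]]}}

```text
clock: 17.62
position: [0.6127, -0.0645, 0.0795]
ee_rot: [-2.407, -2.018, -0.001]
force: [0.2, -1.0, -0.1]
width: 0.231
gripper_force: 0.0
```

Request:
{"op": "jog_arm", "data": {"motion": [[[0,0,0,0,0,0,1],[0,0,0,0,0,0,1],[0,0,0,0,0,0,1],[0,0,0,0,0,0,1],[0,0,0,0,0,0,1]]]}}

```text
clock: 18.03
position: [0.6128, -0.0641, 0.0795]
ee_rot: [-2.406, -2.02, -0.0]
force: [0.1, -0.0, -0.1]
width: 0.002
gripper_force: 0.0
```

```bash
python3 - <<'E'
from h import *
s=observe();print(s["clock"],s["position"],s["force"],s["width"])
im=get_image("wrist");np.save("w6.npy",camera_params("wrist"),allow_pickle=True)
cv2.imwrite("pics/w6.png",cv2.resize(im[90:300,140:440,::-1],None,fx=2.5,fy=2.5,interpolation=cv2.INTER_CUBIC))
E
```

```text
18.0333 [ 0.61276099 -0.06408156  0.07948749] [ 0.07997874 -0.03821739 -0.09156319] 0.0024810201774599938
```

View pics/w6.png

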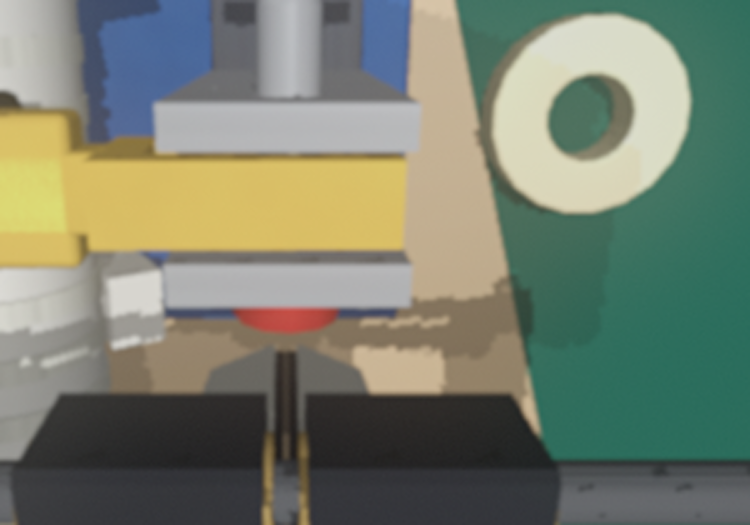

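The head is centred at (287,318), tight against the near ear, with the nose out beyond the far ear. I'll confirm it is seated by pushing from behind with closed fingers.

Request:
{"op": "jog_arm", "data": {"motion": [[[0.005,0,0,0,0,0,1],[0.01,0,0,0,0,0,1],[0.012,0,0,0,0,0,1],[0.0135,0,0,0,0,0,1],[0.015,0,0,0,0,0,1],[0.016,0,0,0,0,0,1],[0.016,0,0,0,0,0,1]]]}}

```text
clock: 18.67
position: [0.6155, -0.0484, 0.0795]
ee_rot: [-2.407, -2.019, -0.0]
force: [0.4, -0.4, -0.1]
width: 0.001
gripper_force: 0.0
```

Request:
{"op": "jog_arm", "data": {"motion": [[[0.0005,0,0,0,0,0,1],[0.001,0,0,0,0,0,1],[0.0015,0,0,0,0,0,1],[0.002,0,0,0,0,0,1],[0.002,0,0,0,0,0,1]]]}}

```text
clock: 19.08
position: [0.6156, -0.0481, 0.0796]
ee_rot: [2.407, 2.017, -0.002]
force: [-0.5, -4.8, -0.5]
width: 0.007
gripper_force: 2.6
```

Request:
{"op": "jog_arm", "data": {"motion": [[[0.0005,0,0,0,0,0,1],[0.001,0,0,0,0,0,1],[0.0015,0,0,0,0,0,1],[0.002,0,0,0,0,0,1],[0.0025,0,0,0,0,0,1],[0.003,0,0,0,0,0,1],[0.003,0,0,0,0,0,1]]]}}

```text
clock: 19.67
position: [0.6156, -0.048, 0.0796]
ee_rot: [2.408, 2.013, -0.005]
force: [-1.9, -11.8, -1.6]
width: 0.001
gripper_force: 6.2
```

Request:
{"op": "jog_arm", "data": {"motion": [[[-0.015,0,0,0,0,0,1],[-0.035,0,0,0,0,0,1],[-0.035,0,-0.03,0,0,0,1],[-0.035,0,-0.07,0,0,0,1],[-0.035,0,-0.09,0,0,0,1],[-0.035,0,-0.09,0,0,0,1],[-0.035,0,-0.09,0,0,0,1]]]}}

```text
clock: 20.25
position: [0.6111, -0.0782, 0.1708]
ee_rot: [2.406, 2.019, 0.004]
force: [-0.9, -0.7, -0.1]
width: 0.006
gripper_force: 0.0
```

```bash
python3 - <<'E'
from h import *
s=observe();print(s["clock"],s["position"],s["force"],s["width"])
im=get_image("wrist");p=camera_params("wrist")
cv2.imwrite("pics/w7.png",cv2.resize(im[40:260,140:420,::-1],None,fx=2.7,fy=2.7,interpolation=cv2.INTER_CUBIC))
ex=np.array([.9856,-.1693]);ey=np.array([.1693,.9856]);f=np.array([.6242,-.0128])
H=hsv(im);red=cv2.inRange(H,(0,120,60),(8,255,255))|cv2.inRange(H,(172,120,60),(180,255,255))
red[:40]=0;red[260:]=0;red[:,:200]=0;red[:,340:]=0
ys,xs=np.nonzero(red);print("red",len(xs),xs.min(),xs.max(),ys.min(),ys.max())
for n,u,z in(("headtop rear",(xs.mean(),ys.max()),.108),("headtop front",(xs.mean(),ys.min()),.111)):
    d=onz(p,u,z)[:2]-f;print(n,d@ex,d@ey)
E
```

```text
20.25 [ 0.61106164 -0.07823837  0.17083898] [-0.93442961 -0.71641865 -0.07384113] 0.0060357016934556645
red 196 240 266 150 157
headtop rear -0.0016224542699493033 -0.025192044831713816
headtop front -0.0015773256652837667 -0.019355147850309715
```

View pics/w7.png

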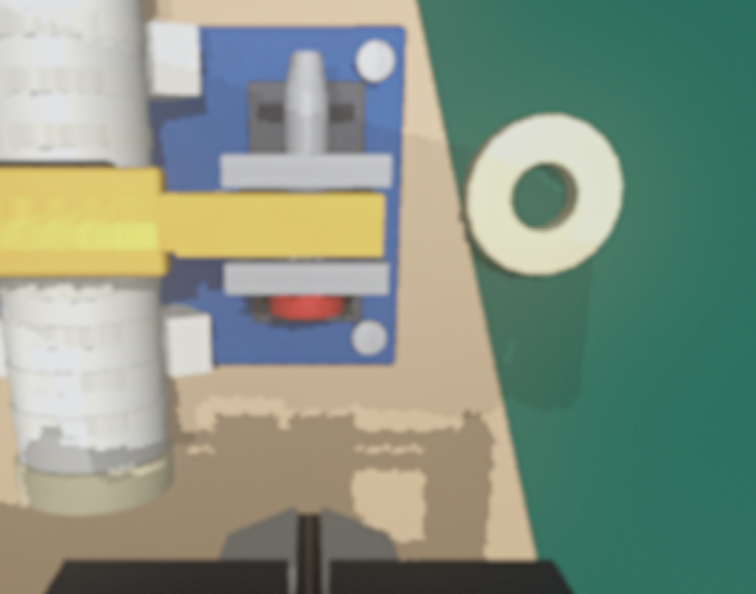

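The pin is through both ears and the strap. Its red head at (305,305) is flush against the near ear, the nose is out at (305,55), and the gripper is clear.

```bash
python3 -c "
from cell import *
print(sign_off())"
```

```text
the job is handed in; nothing more can be done
None
```

The job is handed in at about 20 s of the 67 s allowed. The strap is down between the fork's ears. The red-headed pin is through both ears and the slot. Its head is home against the near ear: it did not move under a 12 N push. The gripper is clear. No verdict came back from the hand-in.

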